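Set the follower weight on the plaque pile in the sorting wheel's magazine

ROBOT

A 6-joint arm with a two-finger parallel gripper is mounted at the origin on the work surface. World frame = base frame: x ahead of the robot, y to its left, z up, the work surface at z = 0. Lengths are in m, angles in rad, forces in N, time in s.
With the tool pointing down it reaches from about 0.275 to 0.975 m from the base axis. Payload 8.4 kg.
Tool frame: the origin (TCP) lies at the very end of the fingers, on their centre line; the grasp point (between the pads) lies 19 mm behind it; z points along the fingers, y is the line along which they close (so a half turn about z gives the same grasp; the last joint's range is limited). The gripper opens to 92 mm and grips with 3 to 60 N. Pads are 20 mm wide; open, the fingers measure 128 mm over their backs; the gripper's body (75 mm by 189 mm) begins 69 mm behind the grasp point.
Start: joints at [-1.29, 0.353, 1.633, -0, 1.155, -0.002], TCP at [0.174, -0.6, 0.215] pointing down, gripper open.
Joint ranges: [-2.63, 2.63], [-0.92, 2.1], [0.06, 2.66], [-1.3, 4.44], [0, 2.69], [-3.02, 3.02]. Speed limits (rad/s): [2.22, 2.22, 2.79, 3.14, 3.14, 3.14].

INTERFACE

Orientations are given as [roll, pitch, yaw] about the fixed x, y, z axes, in that order (R = Rz(yaw) Ry(pitch) Rx(roll)).
In Python, from rig import manip gives the robot as it stands.
- The arm moves only by the tool arm_command, never from a script. Its argument "moves" is a list of rows, each a list of 7 numbers: the finger opening in m, from 0 to 0.0919, then the shift along the world's x, y, z in m, then the turn, a rotation vector about the world's x, y, z in rad. A call has 1 to 10 rows; each row shifts and turns the commanded pose from where the row before left it; what a row does not reach is not made up. A row lasts 1/12 s, in which the tool goes at most 41.7 mm and 7.16 degrees, less where a joint would pass 70% of its speed; a pose out of reach is approached as far as the arm can. A call is refused whole if a number of a shift passes 0.0417 or a number of a turn 0.125, either way. A call with a gripper value outside its range is refused whole. The fingers move at their own pace and stop on an object; the grip force is fixed at half the most. Time passes only in rows, so rows that do not move let the fingers close. It gives the time, the measured TCP pose, the force, the opening and the grip force at its end, in the units of the state.
- manip.observe(): the state, without advancing time (a new reading comes with each control period).
- manip.grab_frame(name): name is "scene" or "top"; returns a dict with "image" (480x640x3 uint8, blue, green, red), "camera_matrix" (3x3 intrinsics, pixels), "rvec" (rotation vector, rad) and "tvec" (3), from world to camera coordinates, as OpenCV has them. Camera axes: x right, y down, z forward; pixel columns grow to the right and rows downward; lengths in m; the calibration is good to about 2 mm. A picture is of the moment at which its call begins. There is no depth.
- manip.job_done(): hands the job in; it is judged then, once.
The state is a dict: "time_s": time; "qpos": joint angles; "joint_vel": joint speeds; "joint_efforts": joint torques, N m; "tool_pos": TCP position; "tool_rot": TCP orientation; "force": force on the tool from outside, world axes, zero at the start; "torque": the same for the moment, N m; "width": opening from 0.0 (shut) to 1.0 (fully open); "grip_force": force on a finger pad.
Only numpy, scipy, OpenCV 4.12 (cv2) and the standard library are available. Lean on these libraries where they do the work, as an engineer would, in place of code of your own. Each camera call takes 0.05 s, during which the arm holds its last target. There are 200 camera calls.

TASK

Load the sorting wheel's plaque magazine: pick up the lead weight by its wooden bar and lower it into the magazine's shaped pocket, round end to round end, until it lies flat and square on the pile of plaques inside, however high that pile is. Set it down gently: do not drop it or ram it against the casting or the pile, then let go. Leave the ashtray, the dish of tokens and the loupe where they are.

Things in the scene. Friction and masses are not known exactly. Their poses are not given: they have to be found in the camera images.
- weight_grip (a point): Where to grip the lead weight: by its wooden bar, 60 mm long (x), 22 mm wide (y), 36 mm high, which spans 54 to 90 mm above the weight's underside. This point is 77 mm above the underside, over its middle, 23 mm above a round brass finger guard (50 mm across, 4 mm thick) on which the bar sits. x points to the weight's round end, z up.
- weight: The loose, upright lead weight, 0.65 to 0.9 kg; origin at the middle of its underside. A slab 16 mm thick, 90 mm long (x), 54 mm wide (y); its +x end is a full half-round of radius 27 mm, its -x end square. A brass neck 16 mm across, the finger guard and the wooden bar rise from its middle, 90 mm high in all.
- pocket (a point): Centre of the pocket's mouth at its rim, 75 mm above the counter. A straight-walled well of the slab's outline with 1.5 mm play all round, 93 x 57 mm, half-round at +x, square at -x, no lead-in, walls 10 mm thick. x to the round end, z up. In it a flat, level, firm pile of plaques whose height differs each time and is not reported: its top is 24 to 50 mm below the rim.
- magazine: The fixed dark iron casting with the pocket; origin on the counter 75 mm below pocket, same axes. Centred 165 mm along +x is its fast, level sorting wheel, 160 mm across, 54 mm high; the crank's wooden knob, 220 mm along +x, is 110 mm high. Nothing is to be done with the wheel.
- ashtray: Bystander: round brown bakelite ashtray, 120 mm across, 30 mm high, loose; origin at the centre of its underside.
- dish: Bystander: round white dish of brass tokens, 140 mm across, 24 mm high, loose; origin at the centre of its underside.
- loupe: Bystander: chunky brass loupe standing upright, 62 mm across, 50 mm high, loose; origin at the centre of its underside.

How it is judged:
On the way:
1. the weight is lifted over the magazine's rim: its underside is above the rim (height (world z) of weight above 0.077 m), for 0.1 s.
At the end, for the whole second after the job is handed in: The weight lies at rest in the pocket on the pile: bar centre within 5 mm of the pocket's centre seen from above, underside more than 20 mm below the rim, upright within 0.04 rad, square to the pocket within 0.08 rad, borne by the magazine's pile (horizontal distance between weight_grip and pocket below 0.005 m and z of weight in the frame of pocket below -0.02 m and angle between weight_grip's own z axis and vertical below 0.04 rad and angle between the x axis of weight_grip and the x axis of pocket, either way round below 0.08 rad and contact force between weight and magazine above 3 N and linear speed of weight below 0.01 m/s); the robot touches nothing.
It fails at once if the weight is dropped (moves faster than 0.25 m/s while the fingers do not touch it) (linear speed of weight above 0.25 m/s and contact force between the fingers and weight below 0.1 N).
It fails at once if the weight is rammed against the casting or the pile (over 70 N) (contact force between weight and magazine above 70 N).
It fails at once if the ashtray is shifted more than 20 mm (distance of ashtray from where it was at the start of the episode above 0.02 m).
It fails at once if the dish is shifted more than 20 mm (distance of dish from where it was at the start of the episode above 0.02 m).
It fails at once if the loupe is shifted more than 20 mm (distance of loupe from where it was at the start of the episode above 0.02 m).
It also fails if it takes over 42 s, if anything falls off the work surface, if the arm or the gripper's body presses on something with over 40 N, if the wrist force passes 120 N, or if a joint passes its speed limit or range.

## Working session

There is one attempt and no reset: what is moved stays moved. The work goes in short steps, Python scripts to look and compute and a tool call to move; the robot and the scene stay as the last step left them, time stands still between calls to the robot, and variables do not carry over. Pictures are saved under pics/ and viewed, at most 10 in all, crops included, and the job is handed in when it is done.

Besides the shell and the picture viewer there is one more tool, called after ">>>" as a command line: name --pt "numbers of a row" for each row, then --argument value for the rest. arm_command: Moves the arm, as the interface text tells. Its arguments: {"type":"object","properties":{"moves":{"type":"array"}},"required":["moves"]}

```bash
mkdir -p pics
cat > h.py <<'E'
import numpy as np, cv2
from rig import manip
def grab(n):
    f=manip.grab_frame(n); return f
def ray(f,uv,z):
    K=np.array(f["camera_matrix"]);R=cv2.Rodrigues(np.array(f["rvec"],float))[0];t=np.array(f["tvec"],float).ravel()
    c=-R.T@t; d=R.T@np.linalg.inv(K)@np.array([uv[0],uv[1],1.0]); return c+d*(z-c[2])/d[2]
def proj(f,P):
    return cv2.projectPoints(np.array(P,float).reshape(-1,3),np.array(f["rvec"],float),np.array(f["tvec"],float),np.array(f["camera_matrix"]),None)[0].reshape(-1,2)
E
python3 - <<'E'
from h import *
import pickle
for n in("top","scene"):
    f=grab(n);cv2.imwrite(f"pics/{n}0.png",f["image"]);pickle.dump(f,open(n+"0.pkl","wb"))
    R=cv2.Rodrigues(np.array(f["rvec"],float))[0];print(n,-R.T@np.array(f["tvec"]).ravel(),f["camera_matrix"])
print(manip.observe())
E
```

```text
top [ 0.34703919 -0.009229    1.65121666] [[618.07587886   0.         323.85014033]
 [  0.         618.07587886 243.80418808]
 [  0.           0.           1.        ]]
scene [1.19308728 0.10356806 0.84151952] [[440.89100603   0.         328.68547976]
 [  0.         440.89100603 238.09183934]
 [  0.           0.           1.        ]]
{'time_s': 0.1, 'qpos': array([-1.29041564e+00,  3.53575962e-01,  1.63405588e+00, -2.92578660e-05,
        1.15516885e+00, -2.36580989e-03]), 'joint_vel': array([ 0.00039503, -0.00079306, -0.00257906, -0.0025577 , -0.00076035,
       -0.00245033]), 'joint_efforts': array([-6.77626449e-04, -5.94906378e+01, -3.34930766e+01,  6.98547880e-02,
        1.82678306e-02, -1.95132503e-05]), 'tool_pos': array([ 0.1742624 , -0.59976222,  0.21394224]), 'tool_rot': array([-3.14038455e+00,  2.38945890e-05,  2.82758342e-01]), 'force': array([-0.25474033,  0.31060794, -0.19133701]), 'torque': array([0.02489375, 0.00148888, 0.06053206]), 'grip_force': 0.0, 'width': 0.9980116496285554}
```

View pics/top0.png

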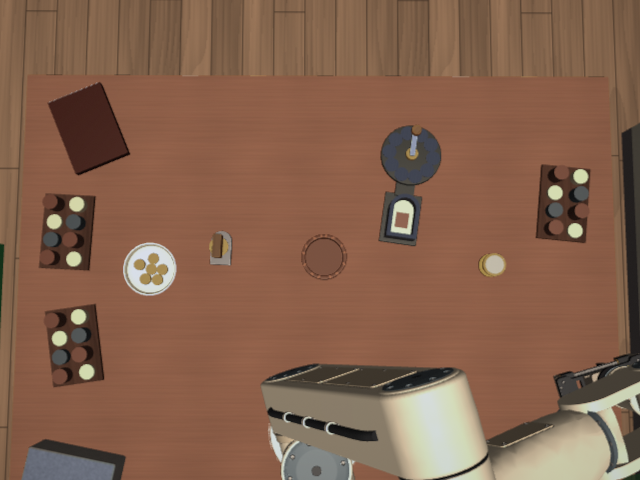

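View pics/scene0.png

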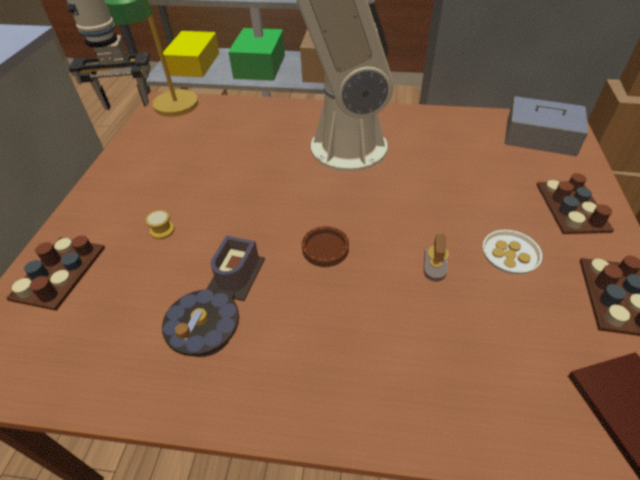

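Top view: weight near (220,247), its round end up (+x); magazine pocket near (402,218), wheel at (411,155); ashtray (324,257), dish (150,269), loupe (492,265). I'll enlarge both the weight and the pocket in one picture.

Run:
```python
import cv2,numpy as np
a=cv2.imread('pics/top0.png')
c=lambda x,y:cv2.resize(a[y:y+70,x:x+50],None,fx=8,fy=8,interpolation=cv2.INTER_CUBIC)
cv2.imwrite('pics/crop1.png',np.hstack([c(196,214),c(377,182)]))
```

```text
(no output)
```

View pics/crop1.png

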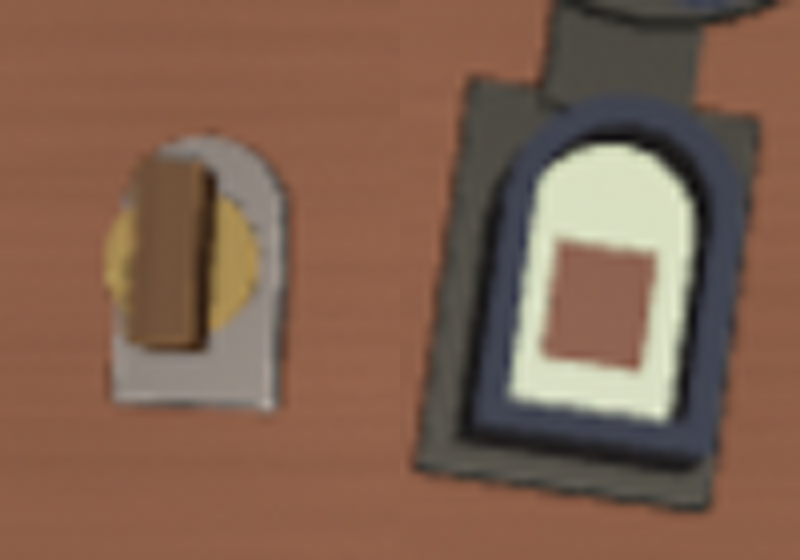

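```bash
cat > fit.py <<'E'
from h import *
import pickle
from scipy.optimize import minimize
def outline(g=0,n=24):   # pocket outline grown by g beyond 93x57
    a=np.linspace(-np.pi/2,np.pi/2,n); r=.0285+g
    return np.vstack([np.c_[.018+r*np.cos(a),r*np.sin(a)],[[-.0465-g,r],[-.0465-g,-r]]])
def place(p,q,z):
    c,s=np.cos(p[2]),np.sin(p[2]); return np.c_[q@np.array([[c,s],[-s,c]])+p[:2],np.full(len(q),z)]
def poly(f,P,off,S,shape):
    m=np.zeros(shape,np.uint8); u=(proj(f,P)-off+.5)*S-.5
    cv2.fillPoly(m,[np.round(u*16).astype(np.int32)],255,shift=4); return m>0
E
python3 - <<'E'
from fit import *
f=pickle.load(open('top0.pkl','rb'))
o=np.array([377,182])
cr=lambda u,v,o,z:ray(f,np.array(o)+(np.array([u,v])+.5)/8-.5,z)
W=(196,214)
for u,v in[(148,157),(128,343),(207,162),(187,350)]:print('bar',cr(u,v,W,.09).round(4))
for u,v in[(112,400),(272,408)]:print('slab sq',cr(u,v,W,.012).round(4))
print('slab tip',cr(210,135,W,.016))
for u,v in[(620,95),(470,430),(712,458)]:print('rim',cr(u-400,v,o,.075).round(4))
for u,v in[(510,398),(670,420),(620,142),(555,240),(540,357),(638,370)]:print('pile .04',cr(u-400,v,o,.04).round(4))
S=f["image"]
for p in[(399,195),(424,210),(393,215),(421,215),(402,240),(385,225)]:print(p,S[p[1],p[0]])
g=pickle.load(open('scene0.pkl','rb'))
cv2.imwrite('pics/crop2.png',cv2.resize(g["image"][225:305,190:290],None,fx=7,fy=7,interpolation=cv2.INTER_CUBIC))
E
```

```text
bar [0.5061 0.2618 0.09  ]
bar [0.447  0.2671 0.09  ]
bar [0.5046 0.2431 0.09  ]
bar [0.4448 0.2484 0.09  ]
slab sq [0.433  0.2858 0.012 ]
slab sq [0.4305 0.2328 0.012 ]
slab tip [0.52103586 0.25417023 0.016     ]
rim [ 0.612  -0.2234  0.075 ]
rim [ 0.5034 -0.1744  0.075 ]
rim [ 0.4946 -0.2519  0.075 ]
pile .04 [ 0.5174 -0.1912  0.04  ]
pile .04 [ 0.5103 -0.2436  0.04  ]
pile .04 [ 0.6023 -0.228   0.04  ]
pile .04 [ 0.5697 -0.2064  0.04  ]
pile .04 [ 0.531  -0.2011  0.04  ]
pile .04 [ 0.5268 -0.2333  0.04  ]
(399, 195) [79 69 67]
(424, 210) [ 71  94 141]
(393, 215) [175 200 193]
(421, 215) [ 71  93 140]
(402, 240) [66 72 76]
(385, 225) [47 51 54]
```

View pics/crop2.png

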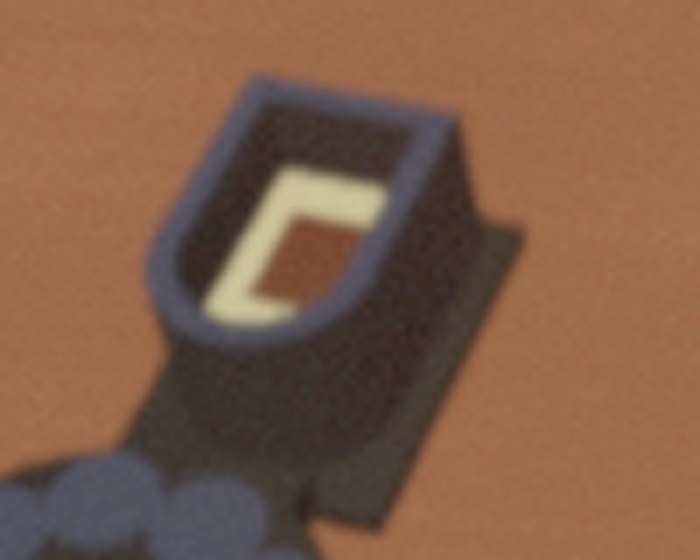

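The scene crop shows the pale-blue rim clearly, with the square end at top and round end at lower left. I'll fit the rim's model ring in both cameras, and the weight's slab plus bar in the top view.

```bash
cat >> fit.py <<'E'
def fitrim(f,box,p0):
    x,y,w,h=box;S=6
    a=cv2.resize(f["image"][y:y+h,x:x+w],None,fx=S,fy=S,interpolation=cv2.INTER_CUBIC).astype(float)
    m=cv2.GaussianBlur(a[...,0]-a[...,2],(0,0),3)>0
    # keep the blob(s) near the rim
    near=poly(f,place(p0,outline(.016),.075),(x,y),S,m.shape); m&=near
    def c(p):
        r=poly(f,place(p,outline(.01),.075),(x,y),S,m.shape)&~poly(f,place(p,outline(0),.075),(x,y),S,m.shape)
        return 1-(r&m).sum()/(r|m).sum()
    best=min((minimize(c,p0,method='Nelder-Mead',options=dict(initial_simplex=np.array(p0)+np.array([[0,0,0],[d,0,0],[0,d,0],[0,0,3*d]]),xatol=1e-5,fatol=1e-5)) for d in(.003,-.004,.006)),key=lambda r:r.fun)
    return best.x,best.fun
E
python3 - <<'E'
from fit import *
f=pickle.load(open('top0.pkl','rb'));g=pickle.load(open('scene0.pkl','rb'))
p0=[.553,-.217,-.11]
print(fitrim(f,(370,175,65,80),p0)); print(fitrim(g,(190,220,110,90),p0))
# weight: each pose param from corner points, least squares
from scipy.optimize import least_squares
pts=[(.03,.011,.09,148,157),(-.03,.011,.09,128,343),(-.03,-.011,.09,190,350),(-.045,.027,.016,112,400),(-.045,-.027,.0,275,410),(-.045,-.027,.016,268,402)]
def res(p):
    P=[place(p,np.array([[a,b]]),z)[0] for a,b,z,_,_ in pts]
    return ((proj(f,P)-[196,214]+.5)*8-.5-np.array([q[3:] for q in pts])).ravel()
r=least_squares(res,[.476,.256,-.07]);print(r.x,r.fun.round(0))
E
```

```text
(array([ 0.55444389, -0.21996568, -0.13636546]), np.float64(0.1573322778547398))
(array([ 0.55927245, -0.21942396, -0.09864461]), np.float64(0.40802588996763756))
[ 0.47650836  0.25495434 -0.08810719] [-5. -4. -5. -2.  3. -3. -2. -4.  5.  3.  5.  9.]
```

>>> arm_command --pt "0.0919 0.01 0.0285 0 0 0 -0.0123" --pt "0.0919 0.01 0.0285 0 0 0 -0.0123" --pt "0.0919 0.01 0.0285 0 0 0 -0.0123" --pt "0.0919 0.01 0.0285 0 0 0 -0.0123" --pt "0.0919 0.01 0.0285 0 0 0 -0.0123" --pt "0.0919 0.01 0.0285 0 0 0 -0.0123" --pt "0.0919 0.01 0.0285 0 0 0 -0.0123" --pt "0.0919 0.01 0.0285 0 0 0 -0.0123" --pt "0.0919 0.01 0.0285 0 0 0 -0.0123" --pt "0.0919 0.01 0.0285 0 0 0 -0.0123"

```text
time_s: 0.93
tool_pos: [0.2744, -0.3136, 0.2144]
tool_rot: [-3.141, 0.0, 0.159]
force: [1.2, -0.4, -0.3]
width: 1.004
grip_force: 0.0
```

>>> arm_command --pt "0.0919 0.01 0.0285 0 0 0 -0.0123" --pt "0.0919 0.01 0.0285 0 0 0 -0.0123" --pt "0.0919 0.01 0.0285 0 0 0 -0.0123" --pt "0.0919 0.01 0.0285 0 0 0 -0.0123" --pt "0.0919 0.01 0.0285 0 0 0 -0.0123" --pt "0.0919 0.01 0.0285 0 0 0 -0.0123" --pt "0.0919 0.01 0.0285 0 0 0 -0.0123" --pt "0.0919 0.01 0.0285 0 0 0 -0.0123" --pt "0.0919 0.01 0.0285 0 0 0 -0.0123" --pt "0.0919 0.01 0.0285 0 0 0 -0.0123"

```text
time_s: 1.77
tool_pos: [0.3744, -0.0287, 0.2146]
tool_rot: [3.142, -0.0, 0.036]
force: [0.9, -0.9, 0.2]
width: 0.999
grip_force: 0.0
```

>>> arm_command --pt "0.0919 0.01 0.0285 0 0 0 -0.0123" --pt "0.0919 0.01 0.0285 0 0 0 -0.0123" --pt "0.0919 0.01 0.0285 0 0 0 -0.0123" --pt "0.0919 0.01 0.0285 0 0 0 -0.0123" --pt "0.0919 0.01 0.0285 0 0 0 -0.0123" --pt "0.0919 0.01 0.0285 0 0 0 -0.0123" --pt "0.0919 0.01 0.0285 0 0 0 -0.0123" --pt "0.0919 0.01 0.0285 0 0 0 -0.0123" --pt "0.0919 0.01 0.0285 0 0 0 -0.0123" --pt "0.0919 0.0 0.0 0 0 0 0"

```text
time_s: 2.6
tool_pos: [0.466, 0.2305, 0.2145]
tool_rot: [-3.14, -0.001, -0.073]
force: [-0.6, -0.4, 0.3]
width: 1.0
grip_force: 0.0
```

Run:
```python
from fit import *
f=pickle.load(open('top0.pkl','rb'));g=pickle.load(open('scene0.pkl','rb'))
import fit
src=open('fit.py').read()
for t in(-5,5,8,12):
    exec(src[src.index('def fitrim'):].replace('>0\n','>%d\n'%t))
    for F,b in((f,(370,175,65,80)),(g,(190,220,110,90))):
        print(t,*fitrim(F,b,[.5545,-.22,-.13]))
```

```text
-5 [ 0.55453661 -0.21943475 -0.14117624] 0.3151388665917483
-5 [ 0.56015854 -0.21936452 -0.1337179 ] 0.2370468779654583
5 [ 0.55556083 -0.22064319 -0.14328646] 0.06761833208114199
5 [ 0.55877656 -0.22020419 -0.12670804] 0.690764621596978
8 [ 0.55583921 -0.22117376 -0.13704474] 0.13728177322290414
8 [ 0.55728236 -0.21985209 -0.13461733] 0.9134272178596924
12 [ 0.55650948 -0.22061825 -0.14135949] 0.329464552796889
12 [ 0.55469366 -0.22030741 -0.12178691] 0.9991450180861559
```

>>> arm_command --pt "0.0919 0.0105 0.0245 -0.02 0 0 -0.015" --pt "0.0919 0 0 -0.025 0 0 0" --pt "0.0919 0 0 -0.025 0 0 0" --pt "0.0919 0 0 -0.015 0 0 0" --pt "0.0919 0 0 0 0 0 0"

```text
time_s: 3.02
tool_pos: [0.4724, 0.2493, 0.1262]
tool_rot: [3.138, 0.005, -0.089]
force: [0.2, -0.2, 0.9]
width: 0.995
grip_force: 0.0
```

Run:
```python
from fit import *
g=grab("scene");pickle.dump(g,open('s1.pkl','wb'));o=manip.observe();print(o['tool_pos'],o['tool_rot'])
x,y=395,190
im=cv2.resize(g["image"][y:y+100,x:x+90],None,fx=6,fy=6,interpolation=cv2.INTER_CUBIC)
# model overlay of the estimated weight
p=[.4765,.255,-.088]
for q,z in((np.array([[.03,.011],[.03,-.011],[-.03,-.011],[-.03,.011]]),.09),(outline(-.0015),.016)):
    u=(proj(g,place(p,q,z))-[x,y]+.5)*6-.5; cv2.polylines(im,[np.round(u).astype(int)],True,(0,255,0),1)
cv2.imwrite('pics/s1.png',im)
src=open('fit.py').read()
g=pickle.load(open('scene0.pkl','rb'))
for t in(-8,-12,-16,-22):
    exec(src[src.index('def fitrim'):].replace('>0\n','>%d\n'%t))
    print(t,*fitrim(g,(190,220,110,90),[.557,-.22,-.13]))
```

```text
[0.4734657  0.24977838 0.12806232] [ 3.13933404  0.00337365 -0.08884014]
-8 [ 0.56071699 -0.21917796 -0.12066149] 0.17777504760734686
-12 [ 0.56132657 -0.21884825 -0.14913865] 0.15054696996006256
-16 [ 0.56194298 -0.21842012 -0.13047607] 0.18305510492438115
-22 [ 0.56210086 -0.21771902 -0.12422688] 0.4281372123317412
```

View pics/s1.png

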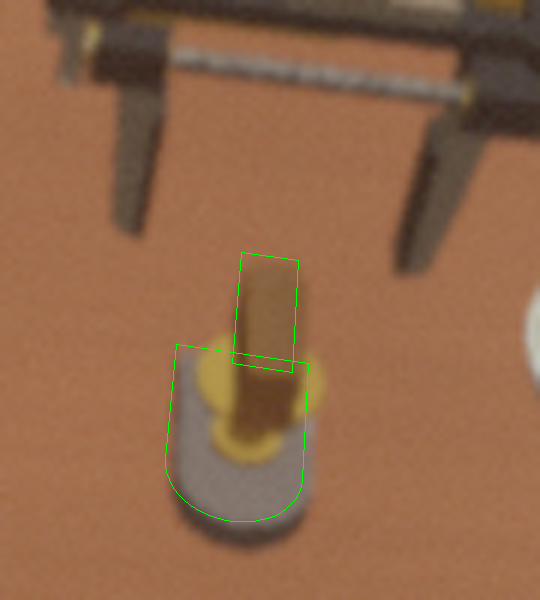

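The bar's top spans about (235–300, 265–370) in the crop. The scene camera puts both weight and rim about 4 mm further in +x and 2 mm in +y than the top camera does, so this is a calibration bias. I'll check it against the fingertips.

Run:
```python
from fit import *
g=pickle.load(open('s1.pkl','rb'))
c=np.array([.4735,.2498,.127])
a=-.0888; ex=np.array([np.cos(a),np.sin(a),0]);ey=np.array([-np.sin(a),np.cos(a),0])
for s in(-.064,-.046,.046,.064):
    for w in(-.01,.01): print(s,w,((proj(g,c+s*ey+w*ex)[0]-[395,190]+.5)*6-.5).round(0))
```

```text
-0.064 -0.01 [ 98. 195.]
-0.064 0.01 [ 94. 231.]
-0.046 -0.01 [146. 201.]
-0.046 0.01 [142. 238.]
0.046 -0.01 [393. 235.]
0.046 0.01 [392. 273.]
0.064 -0.01 [442. 242.]
0.064 0.01 [442. 280.]
```

>>> arm_command --pt "0.0919 0.0045 0.007 0 0 0 0" --pt "0.0919 0 0 -0.015 0 0 0" --pt "0.0919 0 0 -0.015 0 0 0" --pt "0.0919 0 0 -0.015 0 0 0" --pt "0.0919 0 0 -0.015 0 0 0" --pt "0.0919 0 0 -0.009 0 0 0" --pt "0.0919 0 0 0 0 0 0" --pt "0.0919 0 0 0 0 0 0"

```text
time_s: 3.73
tool_pos: [0.48, 0.2582, 0.0613]
tool_rot: [-3.141, -0.001, -0.089]
force: [0.4, 1.0, -0.1]
width: 0.997
grip_force: 0.0
```

>>> arm_command --pt "0.0919 0 0 -0.0025 0 0 0" --pt "0.02 0 0 0 0 0 0" --pt "0.01 0 0 0 0 0 0" --pt "0.01 0 0 0 0 0 0" --pt "0.01 0 0 0 0 0 0" --pt "0.01 0 0 0 0 0 0" --pt "0.01 0 0 0 0 0 0" --pt "0.01 0 0 0 0 0 0" --pt "0.01 0 0 0 0 0 0" --pt "0.01 0 0 0 0 0 0"

```text
time_s: 4.57
tool_pos: [0.4794, 0.2578, 0.0581]
tool_rot: [3.142, 0.0, -0.089]
force: [-0.5, -0.9, -0.3]
width: 0.372
grip_force: 0.0
```

>>> arm_command --pt "0.01 0 0 0 0 0 0" --pt "0.01 0 0 0 0 0 0" --pt "0.01 0 0 0 0 0 0" --pt "0.01 0 0 0 0 0 0" --pt "0.01 0 0 0 0 0 0"

```text
time_s: 4.98
tool_pos: [0.4793, 0.2577, 0.058]
tool_rot: [3.141, 0.0, -0.089]
force: [0.2, -0.8, -0.7]
width: 0.238
grip_force: 29.9
```

>>> arm_command --pt "0.01 0 0 0.005 0 0 0" --pt "0.01 0 0 0.01 0 0 0" --pt "0.01 0 0 0.015 0 0 0" --pt "0.01 0 0 0.02 0 0 0" --pt "0.01 0 0 0.02 0 0 0" --pt "0.01 0 0 0.02 0 0 0" --pt "0.01 0 0 0.01 0 0 0" --pt "0.01 0 0 0.005 0 0 0" --pt "0.01 0 0 0 0 0 0"

```text
time_s: 5.73
tool_pos: [0.4796, 0.258, 0.1639]
tool_rot: [-3.141, -0.001, -0.089]
force: [0.8, -0.4, -8.4]
width: 0.239
grip_force: 29.9
```

>>> arm_command --pt "0.01 0.001 -0.005 0 0 0 0" --pt "0.01 0.002 -0.012 0 0 0 -0.002" --pt "0.01 0.0034 -0.02 0 0 0 -0.002" --pt "0.01 0.0034 -0.02 0 0 0 -0.002" --pt "0.01 0.0034 -0.02 0 0 0 -0.002" --pt "0.01 0.0034 -0.02 0 0 0 -0.002" --pt "0.01 0.0034 -0.02 0 0 0 -0.002" --pt "0.01 0.0034 -0.02 0 0 0 -0.002" --pt "0.01 0.0034 -0.02 0 0 0 -0.002" --pt "0.01 0.0034 -0.02 0 0 0 -0.002"

```text
time_s: 6.57
tool_pos: [0.5086, 0.0787, 0.1618]
tool_rot: [3.141, 0.002, -0.107]
force: [0.0, -0.1, -8.5]
width: 0.238
grip_force: 29.9
```

>>> arm_command --pt "0.01 0.0034 -0.02 0 0 0 -0.002" --pt "0.01 0.0034 -0.02 0 0 0 -0.002" --pt "0.01 0.0034 -0.02 0 0 0 -0.002" --pt "0.01 0.0034 -0.02 0 0 0 -0.002" --pt "0.01 0.0034 -0.02 0 0 0 -0.002" --pt "0.01 0.0034 -0.02 0 0 0 -0.002" --pt "0.01 0.0034 -0.02 0 0 0 -0.002" --pt "0.01 0.0034 -0.02 0 0 0 -0.002" --pt "0.01 0.0034 -0.02 0 0 0 -0.002" --pt "0.01 0.0034 -0.02 0 0 0 -0.002"

```text
time_s: 7.4
tool_pos: [0.5423, -0.121, 0.1617]
tool_rot: [3.142, 0.003, -0.127]
force: [0.1, 0.2, -8.2]
width: 0.24
grip_force: 29.9
```

>>> arm_command --pt "0.01 0.0034 -0.02 0 0 0 -0.002" --pt "0.01 0.0034 -0.02 0 0 0 -0.002" --pt "0.01 0.0034 -0.02 0 0 0 -0.002" --pt "0.01 0.0034 -0.02 0 0 0 -0.002" --pt "0.01 0.002 -0.012 0 0 0 -0.002" --pt "0.01 0.001 -0.006 0 0 0 0" --pt "0.01 0 0 0 0 0 0" --pt "0.01 0 0 0 0 0 0"

```text
time_s: 8.07
tool_pos: [0.5595, -0.2168, 0.1624]
tool_rot: [-3.141, 0.001, -0.138]
force: [-0.5, 0.2, -8.9]
width: 0.236
grip_force: 30.0
```

```bash
cat > look.py <<'E'
from fit import *
import sys
def look(name,p,zb,rim,box=(195,195,110,110),S=6):
    g=grab("scene");pickle.dump(g,open(name+'.pkl','wb'));x,y,w,h=box
    im=cv2.resize(g["image"][y:y+h,x:x+w],None,fx=S,fy=S,interpolation=cv2.INTER_CUBIC)
    def dr(P,c): cv2.polylines(im,[np.round(((proj(g,P)-[x,y]+.5)*S-.5)*16).astype(np.int32)],True,c,1,shift=4)
    dr(place(p,outline(-.0015),zb),(0,255,0));dr(place(p,outline(-.0015),zb+.016),(0,255,0))
    dr(place(rim,outline(.01),.075),(255,255,0));dr(place(rim,outline(0),.075),(255,255,0))
    cv2.imwrite('pics/%s.png'%name,im[:600])
E
python3 - <<'E'
from look import *
look('s2',[.5595,-.2168,-.138],.104,[.5610,-.2190,-.135])
o=manip.observe();print(o['tool_pos'],o['tool_rot'],o['torque'])
E
```

```text
[ 0.55956273 -0.21637296  0.16260348] [-3.14082935e+00  1.26719015e-03 -1.36918393e-01] [ 0.07214751 -0.02259883  0.00659099]
```

View pics/s2.png

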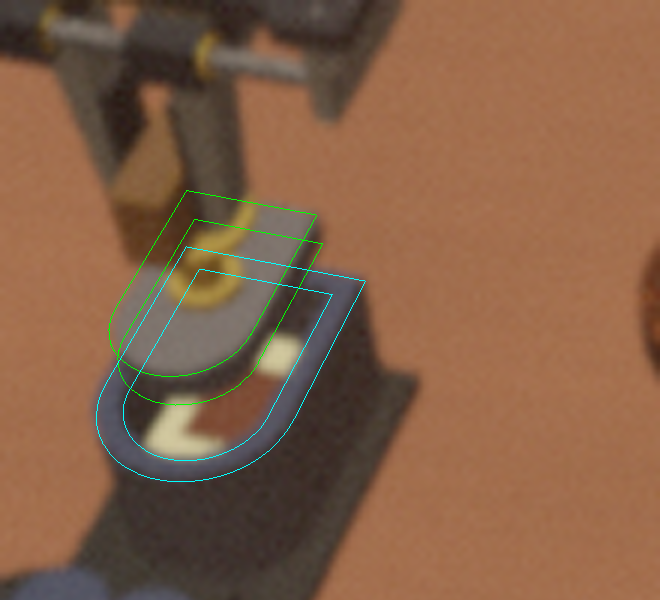

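The grey slab (tip near (175,377)) sits almost on the model, and the rim ring matches too. I'll refine both with an edge-gradient fit.

```bash
cat >> fit.py <<'E'
def dens(q,n=400):
    q=np.vstack([q,q[:1]]);s=np.r_[0,np.cumsum(np.hypot(*np.diff(q,axis=0).T))];t=np.linspace(0,s[-1],n)
    return np.c_[np.interp(t,s,q[:,0]),np.interp(t,s,q[:,1])]
def gfit(g,curves,p0,sel=None):
    a=cv2.GaussianBlur(g["image"].astype(np.float32),(0,0),.8)
    G=np.sqrt(sum(cv2.Sobel(a[...,k],cv2.CV_32F,1,0)**2+cv2.Sobel(a[...,k],cv2.CV_32F,0,1)**2 for k in range(3)))
    def c(p):
        u=np.vstack([proj(g,place(p,q,z)) for q,z in curves]).astype(np.float32)
        return -cv2.remap(G,u[:,0],u[:,1],cv2.INTER_CUBIC).mean()
    r=min((minimize(c,p0,method='Nelder-Mead',options=dict(initial_simplex=np.array(p0)+np.array([[0,0,0],[d,0,0],[0,d,0],[0,0,8*d]]))) for d in(.002,-.002,.004,-.004)),key=lambda r:r.fun)
    return r.x.round(4),round(r.fun,1),round(c(p0),1)
E
python3 - <<'E'
from fit import *
R=[(dens(outline(.01)),.075),(dens(outline(0)),.075)]
for n in('scene0','top0','s1'): print(n,gfit(pickle.load(open(n+'.pkl','rb')),R,[.5595,-.2195,-.135]))
g=pickle.load(open('s2.pkl','rb'))
q=dens(outline(-.0015)); top=q[(q[:,1]>-.0275)&((q[:,0]>.0)|(q[:,1]>.026))]; bot=q[(q[:,0]>-.04)&((q[:,0]>.0)|(q[:,1]>.026))]
for zb in(.103,.105): print(gfit(g,[(top,zb+.016)],[.5595,-.2165,-.137]),gfit(g,[(top,zb+.016),(bot,zb)],[.5595,-.2165,-.137]))
E
```

```text
scene0 (array([ 0.5592, -0.2205, -0.1383]), np.float64(-189.4), np.float32(-185.1))
top0 (array([ 0.5492, -0.2158, -0.1677]), np.float64(-324.7), np.float32(-223.3))
s1 (array([ 0.5592, -0.2204, -0.1347]), np.float64(-190.7), np.float32(-186.8))
(array([ 0.5577, -0.2164, -0.1382]), np.float64(-210.3), np.float32(-202.8)) (array([ 0.5577, -0.2167, -0.1487]), np.float64(-200.0), np.float32(-193.7))
(array([ 0.5593, -0.2156, -0.1366]), np.float64(-209.9), np.float32(-203.7)) (array([ 0.5594, -0.2159, -0.1482]), np.float64(-199.9), np.float32(-197.4))
```

>>> arm_command --pt "0.01 0 -0.0025 -0.006 0 0 0" --pt "0.01 0 -0.002 -0.008 0 0 0" --pt "0.01 0 0 -0.006 0 0 0" --pt "0.01 0 0 -0.004 0 0 0" --pt "0.01 0 0 0 0 0 0" --pt "0.01 0 0 0 0 0 0" --pt "0.01 0 0 0 0 0 0"

```text
time_s: 8.7
tool_pos: [0.5604, -0.2216, 0.1392]
tool_rot: [3.142, -0.0, -0.137]
force: [-0.2, -0.4, -8.3]
width: 0.238
grip_force: 30.0
```

Run:
```python
from look import *
o=manip.observe();t=o['tool_pos'];print(t,o['tool_rot'],o['force']);zb=t[2]-.058
look('s3',[t[0],t[1],-.137],zb,[.5592,-.2205,-.136])
g=pickle.load(open('s3.pkl','rb'))
q=dens(outline(-.0015)); top=q[(q[:,1]>-.0275)&((q[:,0]>.0)|(q[:,1]>.026))]
R=[]
for d,s in((.01,0),(0,0)):
    r=dens(outline(d)); R.append((r[(r[:,0]>.0)],.075))
print('rim',gfit(g,[R[0]],[.5592,-.2205,-.136]),gfit(g,R,[.5592,-.2205,-.136]));
print('w',gfit(g,[(top,zb+.016)],[t[0],t[1],-.137]))
```

```text
[ 0.56038174 -0.22162732  0.13919281] [ 3.14158257e+00 -1.97518974e-04 -1.36769402e-01] [-0.2474185  -0.40943999 -8.25586616]
rim (array([ 0.5548, -0.2346,  0.7125]), np.float64(-203.4), np.float32(-169.9)) (array([ 0.56  , -0.2272,  0.285 ]), np.float64(-194.5), np.float32(-168.1))
w (array([ 0.5595, -0.2207, -0.1382]), np.float64(-208.1), np.float32(-201.3))
```

View pics/s3.png

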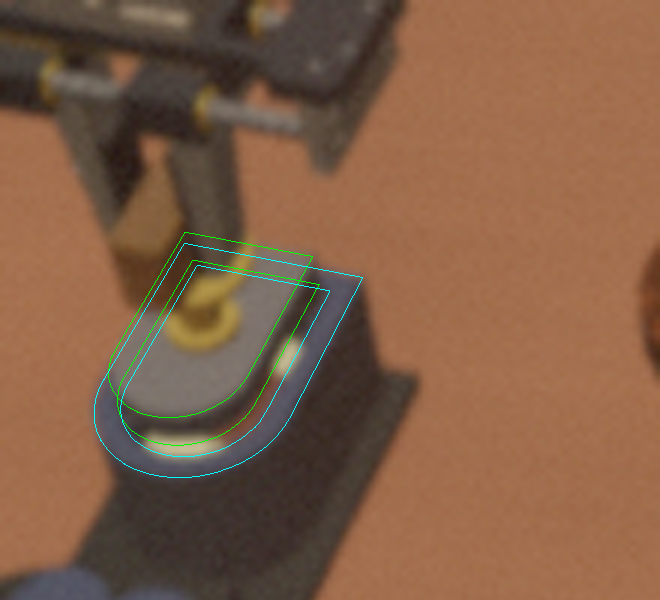

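Slab and rim now agree to about 1 mm. The rim looks slightly (+0.5, +0.7 mm) from the model. I'll nudge and descend gently, watching the force.

>>> arm_command --pt "0.01 0.0003 0.0006 -0.002 0 0 0" --pt "0.01 0 0 -0.002 0 0 0" --pt "0.01 0 0 -0.001 0 0 0" --pt "0.01 0 0 -0.001 0 0 0" --pt "0.01 0 0 0 0 0 0"

```text
time_s: 9.17
tool_pos: [0.5603, -0.221, 0.1328]
tool_rot: [-3.142, 0.0, -0.137]
force: [0.3, 0.2, -7.9]
width: 0.237
grip_force: 30.0
```

>>> arm_command --pt "0.01 0 0 -0.001 0 0 0" --pt "0.01 0 0 -0.001 0 0 0" --pt "0.01 0 0 0 0 0 0"

```text
time_s: 9.42
tool_pos: [0.5604, -0.221, 0.1309]
tool_rot: [-3.141, 0.0, -0.137]
force: [-0.1, 0.4, -7.9]
width: 0.238
grip_force: 30.0
```

>>> arm_command --pt "0.01 0 0 -0.001 0 0 0" --pt "0.01 0 0 -0.001 0 0 0" --pt "0.01 0 0 0 0 0 0"

```text
time_s: 9.67
tool_pos: [0.5604, -0.221, 0.1289]
tool_rot: [-3.142, 0.0, -0.137]
force: [-0.4, -0.0, -7.9]
width: 0.234
grip_force: 30.0
```

>>> arm_command --pt "0.01 0 0 -0.001 0 0 0" --pt "0.01 0 0 -0.001 0 0 0" --pt "0.01 0 0 0 0 0 0"

```text
time_s: 9.92
tool_pos: [0.5604, -0.221, 0.1268]
tool_rot: [-3.142, 0.0, -0.137]
force: [-0.4, 0.5, -8.8]
width: 0.237
grip_force: 30.0
```

It entered without touching. I'll go down to just above the highest possible pile (TCP ≈ 0.111).

>>> arm_command --pt "0.01 0 0 -0.0015 0 0 0" --pt "0.01 0 0 -0.0015 0 0 0" --pt "0.01 0 0 -0.0015 0 0 0" --pt "0.01 0 0 -0.0015 0 0 0" --pt "0.01 0 0 0 0 0 0"

```text
time_s: 10.33
tool_pos: [0.5602, -0.221, 0.1206]
tool_rot: [-3.141, 0.001, -0.137]
force: [-0.1, -0.2, -8.2]
width: 0.235
grip_force: 30.0
```

>>> arm_command --pt "0.01 0 0 -0.0015 0 0 0" --pt "0.01 0 0 -0.0015 0 0 0" --pt "0.01 0 0 -0.0015 0 0 0" --pt "0.01 0 0 -0.0015 0 0 0" --pt "0.01 0 0 -0.0015 0 0 0" --pt "0.01 0 0 -0.0015 0 0 0" --pt "0.01 0 0 0 0 0 0"

```text
time_s: 10.92
tool_pos: [0.5603, -0.221, 0.1117]
tool_rot: [-3.141, 0.001, -0.137]
force: [0.4, 0.6, -8.4]
width: 0.237
grip_force: 30.0
```

Run:
```python
from fit import *
g=pickle.load(open('scene0.pkl','rb'));f=pickle.load(open('top0.pkl','rb'))
p=[.5598,-.220,-.136]
for z in(.025,.03,.035,.04,.045,.05):
    u=proj(g,place(p,np.array([[-.0465,-.0285],[-.0465,.0],[-.0465,.0285]]),z)); print(z,((u-[190,225]+.5)*7-.5).round(0).tolist())
```

```text
0.025 [[291.0, 197.0], [366.0, 212.0], [442.0, 227.0]]
0.03 [[289.0, 188.0], [364.0, 203.0], [440.0, 218.0]]
0.035 [[286.0, 178.0], [361.0, 193.0], [437.0, 208.0]]
0.04 [[284.0, 169.0], [359.0, 184.0], [435.0, 199.0]]
0.045 [[281.0, 159.0], [357.0, 174.0], [433.0, 189.0]]
0.05 [[279.0, 150.0], [354.0, 165.0], [431.0, 180.0]]
```

The pile's back edge at (285,168) in the earlier crop puts its top at about 0.040, so contact should come at TCP ≈ 0.098.

>>> arm_command --pt "0.01 0 0 -0.0015 0 0 0" --pt "0.01 0 0 -0.0015 0 0 0" --pt "0.01 0 0 -0.0015 0 0 0" --pt "0.01 0 0 -0.0015 0 0 0" --pt "0.01 0 0 -0.001 0 0 0" --pt "0.01 0 0 -0.001 0 0 0" --pt "0.01 0 0 0 0 0 0"

```text
time_s: 11.5
tool_pos: [0.5604, -0.221, 0.1038]
tool_rot: [-3.141, 0.0, -0.137]
force: [-0.5, 0.5, -8.4]
width: 0.238
grip_force: 30.0
```

>>> arm_command --pt "0.01 0 0 -0.0005 0 0 0" --pt "0.01 0 0 -0.0005 0 0 0" --pt "0.01 0 0 -0.0005 0 0 0" --pt "0.01 0 0 0 0 0 0"

```text
time_s: 11.83
tool_pos: [0.5605, -0.2211, 0.1025]
tool_rot: [-3.142, 0.0, -0.137]
force: [-1.0, 0.1, -8.8]
width: 0.237
grip_force: 30.0
```

>>> arm_command --pt "0.01 0 0 -0.0005 0 0 0" --pt "0.01 0 0 -0.0005 0 0 0" --pt "0.01 0 0 -0.0005 0 0 0" --pt "0.01 0 0 0 0 0 0"

```text
time_s: 12.17
tool_pos: [0.5604, -0.221, 0.101]
tool_rot: [-3.142, 0.0, -0.137]
force: [-0.1, -0.4, -7.6]
width: 0.235
grip_force: 30.0
```

>>> arm_command --pt "0.01 0 0 -0.0005 0 0 0" --pt "0.01 0 0 -0.0005 0 0 0" --pt "0.01 0 0 -0.0005 0 0 0" --pt "0.01 0 0 0 0 0 0"

```text
time_s: 12.5
tool_pos: [0.5604, -0.2211, 0.0994]
tool_rot: [-3.142, 0.0, -0.137]
force: [0.3, 0.3, -8.2]
width: 0.238
grip_force: 30.0
```

>>> arm_command --pt "0.01 0 0 -0.0005 0 0 0" --pt "0.01 0 0 -0.0005 0 0 0" --pt "0.01 0 0 0 0 0 0"

```text
time_s: 12.75
tool_pos: [0.5605, -0.2211, 0.0985]
tool_rot: [-3.142, 0.0, -0.137]
force: [-0.0, -0.5, -8.7]
width: 0.24
grip_force: 30.0
```

>>> arm_command --pt "0.01 0 0 -0.0005 0 0 0" --pt "0.01 0 0 -0.0005 0 0 0" --pt "0.01 0 0 0 0 0 0"

```text
time_s: 13.0
tool_pos: [0.5606, -0.2211, 0.098]
tool_rot: [3.142, -0.0, -0.137]
force: [-1.8, 0.7, -2.8]
width: 0.234
grip_force: 30.0
```

Contact at the predicted height. A further 0.5 mm to seat it flat.

>>> arm_command --pt "0.01 0 0 -0.0005 0 0 0" --pt "0.01 0 0 0 0 0 0"

```text
time_s: 13.17
tool_pos: [0.5606, -0.2212, 0.098]
tool_rot: [3.142, -0.0, -0.137]
force: [-3.1, 1.7, 4.7]
width: 0.236
grip_force: 30.0
```

>>> arm_command --pt "0.03 0 0 0 0 0 0" --pt "0.04 0 0 0 0 0 0" --pt "0.05 0 0 0 0 0 0" --pt "0.06 0 0 0 0 0 0" --pt "0.06 0 0 0 0 0 0" --pt "0.06 0 0 0 0 0 0"

```text
time_s: 13.67
tool_pos: [0.5606, -0.2211, 0.0971]
tool_rot: [3.142, -0.0, -0.137]
force: [1.2, 0.0, 0.2]
width: 0.643
grip_force: 0.0
```

Run:
```python
from look import *
look('s4',[.5604,-.2205,-.137],.040,[.5598,-.22,-.136])
o=manip.observe();print(o['width'],o['force'])
```

```text
0.6512358970310256 [-0.32962502 -1.31479845 -0.16131918]
```

View pics/s4.png

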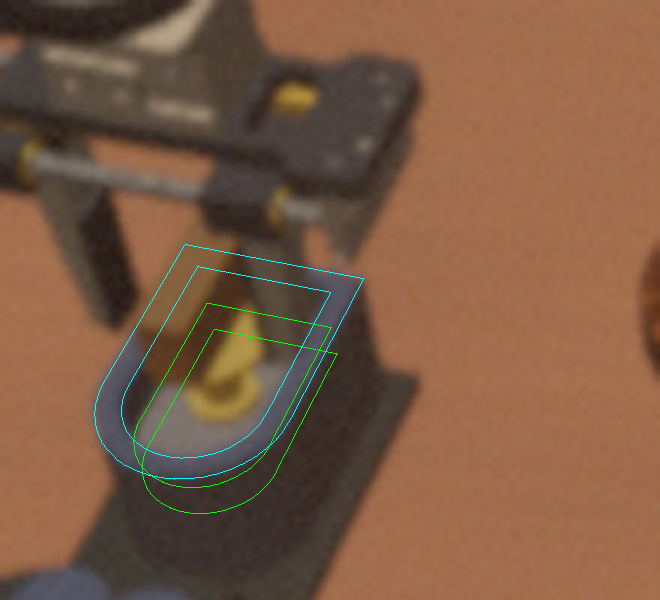

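The weight lies deep in the pocket (neck at about (225,395)), with the fingers open and clear on both sides. Now I'll withdraw straight up.

>>> arm_command --pt "0.06 0 0 0.005 0 0 0" --pt "0.06 0 0 0.01 0 0 0" --pt "0.06 0 0 0.02 0 0 0" --pt "0.06 0 0 0.03 0 0 0" --pt "0.06 0 0 0.03 0 0 0" --pt "0.06 0 0 0.02 0 0 0" --pt "0.06 0 0 0.01 0 0 0" --pt "0.06 0 0 0 0 0 0"

```text
time_s: 14.38
tool_pos: [0.5619, -0.2216, 0.2253]
tool_rot: [3.14, -0.005, -0.137]
force: [0.8, -0.3, 0.6]
width: 0.651
grip_force: 0.0
```

Run:
```python
from look import *
look('s5',[.5604,-.2205,-.137],.040,[.5598,-.22,-.136])
o=manip.observe();print(o['tool_pos'],o['force'],o['time_s'])
```

```text
[ 0.56094365 -0.22127011  0.22315532] [ 1.00705913 -0.43942184 -0.52670108] 14.4333
```

View pics/s5.png

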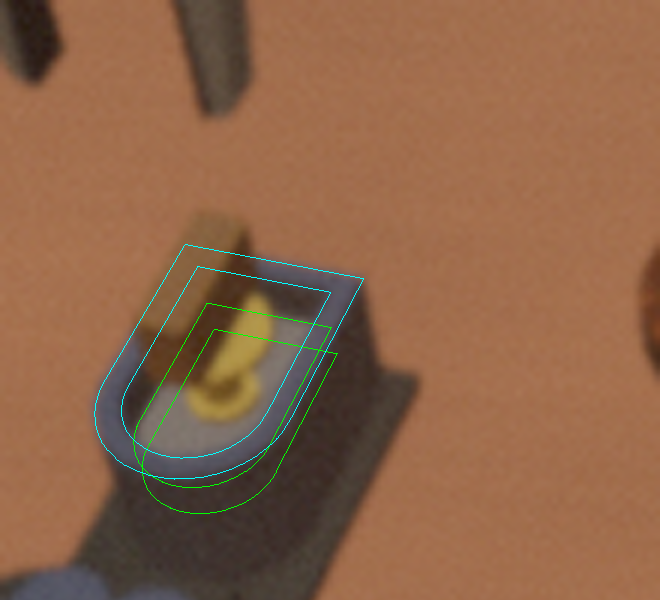

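The weight sits upright and square in the pocket, its bar along (150–245, 215–340), and the gripper is clear of it.

```bash
python3 -c "
from rig import manip; print(manip.job_done())"
```

```text
the job is handed in; nothing more can be done
None
```

The lead weight is in the magazine pocket, round end to round end; in the last picture it looks flat and square on the pile. It was set down with about 13 N and released, the gripper was clear, and the job was handed in at about 14.5 s; no verdict came back.

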